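Stopper the jar and hold the coder's dead-man handle at its mark

ROBOT

A 7-joint arm with a two-finger parallel gripper is mounted at the origin on the work surface. World frame = base frame: x ahead of the robot, y to its left, z up, the work surface at z = 0. Lengths are in m, angles in rad, forces in N, time in s.
With the tool pointing down it reaches from about 0.4 to 0.85 m from the base axis. Payload 10.4 kg.
Tool frame: the origin (TCP) lies at the very end of the fingers, on their centre line; the grasp point (between the pads) lies 19 mm behind it; z points along the fingers, y is the line along which they close (so a half turn about z gives the same grasp; the last joint's range is limited). The gripper opens to 87 mm and grips with 3 to 60 N. Pads are 19 mm wide; open, the fingers measure 117 mm over their backs; the gripper's body (75 mm by 190 mm) begins 51 mm behind the grasp point.
Start: joints at [1.194, 0.332, -0.065, 1.46, 0.022, 1.35, -0.088], TCP at [0.217, -0.586, 0.223] pointing down, gripper open.
Joint ranges: [-2.6, 2.6], [-0.5, 2.12], [-1.47, 1.34], [0.16, 2.42], [-1.27, 4.41], [0.06, 2.06], [-2.6, 2.6]. Speed limits (rad/s): [2.22, 2.22, 2.79, 2.79, 3.14, 3.14, 3.14].

INTERFACE

Orientations are given as [roll, pitch, yaw] about the fixed x, y, z axes, in that order (R = Rz(yaw) Ry(pitch) Rx(roll)).
In Python, from workcell import arm, viewer gives the robot as it stands. The module is installed in compiled form; this text tells all that it offers.
- The arm moves only by the tool send_rows, never from a script. Its argument "deltas" is a list of rows, each an object of numbers: "x", "y", "z": the shift along the tool's x, y, z in units of 200 mm (1.0 is 200 mm); "rx", "ry", "rz": the turn, a rotation vector about the tool's x, y, z in units of 90 degrees (1.0 is 90 degrees). In form: [{"x": .., "y": .., "z": .., "rx": .., "ry": .., "rz": ..}, ...]. A call has 1 to 12 rows; each row is the pose to reach, as a shift and turn from the pose commanded when the call began, along the tool's axes at that moment; what a row does not reach only later rows make up. A row lasts 1/12 s, in which the tool goes at most 41.7 mm and 7.16 degrees, less where a joint would pass 70% of its speed; a pose out of reach is approached as far as the arm can. A call with a number of a shift or a turn outside -1 to 1 is refused whole. A call with a gripper value outside its range is refused whole. "jaw" is the closure in counts, from 0 (fully open) to 255 (shut), set as the call begins (left out, the last holds). The fingers move at their own pace and stop on an object; "newtons" is the grip in N (left out, the last holds). Time passes only in rows, so rows that repeat a pose let the fingers close. It gives the time, the measured TCP pose, the force, the opening and the grip force at its end, in the units of the state.
- arm.get_obs(): the state, without advancing time (a new reading comes with each control period).
- viewer.grab_frame(name): name is "side" or "top" or "wrist"; returns a dict with "image" (384x512x3 uint8, red, green, blue), "fov_y" (degrees; the focal length in pixels is half the picture's height over the tangent of half this angle, whatever the lens; pixels are square), "cx", "cy" (the principal point, pixels), "position" and "rotation" of the camera in the world. Camera axes: x right, y up, looking along -z (the intrinsics and any distortion apply to the point x, -y, -z); pixel columns grow to the right and rows downward; lengths in m; the calibration is good to about 2 mm. The wrist camera is an equidistant fisheye: a pixel r from the principal point sees the ray r / f radians off the axis. A picture is of the moment at which its call begins. There is no depth.
- arm.sign_off(): hands the job in; it is judged then, once.
The state is a dict: "time": time; "joint_positions": joint angles; "qd": joint speeds; "effort": joint torques, N m; "tcp_pos": TCP position; "tcp_rot": TCP orientation; "ft_force": force on the tool from outside, world axes, zero at the start; "torque": the same for the moment, N m; "width": finger opening in m; "grip_force": force on a finger pad.
Only numpy, scipy, OpenCV 4.12 (cv2) and the standard library are available. Lean on these libraries where they do the work, as an engineer would, in place of code of your own. Each camera call takes 0.05 s, during which the arm holds its last target. There are 200 camera calls.

TASK

The amber jar in the coding station is still open: set the loose wooden-headed cork stopper fully down into its neck and let go of it. Then push the station's red spring-loaded dead-man handle down with the fingers until its arm is level (at the green mark) and keep it there, without ever pushing it far past level and never pushing it while the jar is open; the program finishes while the gripper is still holding the handle down. Leave the jar in its nest and do not disturb the closed jar, the label gun or the carton.

Things in the scene. Friction and masses are not known exactly. Their poses are not given: they have to be found in the camera images.
- station: Grey jar-coding station fixed to the bench: base plate 180 mm (x) by 300 mm (y) by 20 mm high; origin under the base's centre, z up. Jar nest at its x 0, y +75 mm; red handle arm along its y -85 mm. White scale plate with a green mark beside the arm at x -15, y -109 mm, its top 117 mm above the bench.
- handle (a joint): Handle travel, rad: 0 = released, arm rising 0.35 rad to its free end (as at the start); 0.35 = arm level, at the green mark, as wanted (mark: 0.29 to 0.41); 0.55 = bottom stop. Pivot axis along the station's y at its x +40 mm, 85 mm above the bench. A spring returns it: the push on the bar is about 6 N at 0, 10 N level, 13 N at the stop.
- handle_top (a point): Middle of the top face of the red cross-bar at the arm's free end, where it is pushed. Bar 34 mm along the arm, 70 across, 16 thick; centre 120 mm from the pivot towards the station's -x. Released, this point is 134 mm above the bench at station x -70 mm, y -85; with the arm level, 93 mm above it at x -80 mm. Its z axis is the face's normal (vertical when level).
- head_top (a point): Middle of the top of the blue print head (50 x 40 x 44 mm, 81 mm above the bench) between handle and jar. The handle drives it towards the jar, 21 mm when level; it stops short of the jar at any travel.
- nest (a point): Centre of the jar nest (black ring, 88 mm outside, 75 mm inside, 10 mm high), on the top face of the base plate, 20 mm above the bench. z up.
- jar_mouth (a point): Centre of the rim of the open amber glass jar, loose in the nest (about 1.5 mm play all round). Rim 105 mm above the jar's foot, so 125 mm above the bench. Neck 42 mm outside, 34 mm inside, 27 mm long above the shoulder; body 72 mm across; about 0.35 kg. z up.
- stopper_mid (a point): Middle of the loose stopper, standing on its small end on the bench at the robot's left. 56 mm high: tapered cork plug 22 mm long, 25 mm across at the foot, 31 at its top, under a pale wooden cylindrical head 44 mm across, 34 high (grip it there). This point is 28 mm above the foot, 6 mm above the head's underside; fully seated, 6 mm above the jar's rim. About 40 g.
- full_jar_top (a point): A like amber jar, already closed with the same kind of stopper, standing on the bench at the left and far side; point on top of it, 139 mm above the bench. Leave alone.
- label_gun: Black hand label gun with a yellow tab lying on the bench at the right, 195 mm long (its x), 60 mm wide, up to 95 mm high; origin on the bench under its middle. Leave alone.
- carton: Open brown carton with black diamonds, 80 x 160 x 60 mm, holding wrapped bars, at the far side beyond the station; origin under its centre. Leave alone.
Mind the look-alikes: they are no part of the job. Of the things shaped like the part that bears stopper_mid, the wooden one is meant.

How it is judged:
By the outcome, as a careful person would: the job done as asked, in the order asked, and still so for the second after the job is handed in, while the arm keeps its last pose, push and grip.
It also fails if it takes over 51 s, if anything falls off the work surface, if the arm or the gripper's body presses on something with over 40 N, if the wrist force passes 120 N, or if a joint passes its speed limit or range.

## Working session

There is one attempt and no reset: what is moved stays moved. The work goes in short steps, Python scripts to look and compute and a tool call to move; the robot and the scene stay as the last step left them, time stands still between calls to the robot, and variables do not carry over. Pictures are saved under pics/ and viewed, at most 10 in all, crops included, and the job is handed in when it is done.

Besides the shell and the picture viewer there is one more tool, called as a command line: name --argument value ..., lists and objects as JSON in quotes. send_rows: Moves the arm, as the interface text tells. Its arguments: {"type":"object","properties":{"deltas":{"type":"array"},"jaw":{"type":"number"},"newtons":{"type":"number"}},"required":["deltas"]}

```bash
mkdir -p pics; cat > h.py <<'E'
import numpy as np, cv2
from workcell import arm, viewer
from scipy.spatial.transform import Rotation as R
def grab(n,save=None):
    f=viewer.grab_frame(n)
    if save: cv2.imwrite('pics/'+save,cv2.cvtColor(f['image'],cv2.COLOR_RGB2BGR))
    return f
def ray(f,u,v,fish=False):
    F=f['image'].shape[0]/2/np.tan(np.radians(f['fov_y'])/2)
    a,b=(u-f['cx'])/F,(v-f['cy'])/F
    if fish:
        r=np.hypot(a,b); s=np.sin(r)/r if r>1e-9 else 1
        d=np.array([a*s,-b*s,-np.cos(r)])
    else: d=np.array([a,-b,-1.])
    M=np.array(f['rotation']); 
    return np.array(f['position']),M@d
def plane(f,u,v,z,fish=False):
    p,d=ray(f,u,v,fish); return p+d*(z-p[2])/d[2]
def proj(f,P,fish=False):
    F=f['image'].shape[0]/2/np.tan(np.radians(f['fov_y'])/2)
    c=np.array(f['rotation']).T@(np.array(P)-np.array(f['position'])); x,y,z=c[0],-c[1],-c[2]
    if fish:
        r=np.hypot(x,y); t=np.arctan2(r,z); return f['cx']+F*t*x/r, f['cy']+F*t*y/r
    return f['cx']+F*x/z, f['cy']+F*y/z
E
python3 - <<'E'
from h import *
o=arm.get_obs(); print(o)
ims=[]
for n in('top','side','wrist'):
    f=grab(n,n+'0.png'); print(n,f['fov_y'],f['cx'],f['cy'],np.round(f['position'],3),np.round(f['rotation'],3).tolist(),[k for k in f])
E
```

```text
{'time': 0.0, 'joint_positions': array([ 1.19440079,  0.33286495, -0.06467833,  1.46095213,  0.02165102,
        1.34990106, -0.08848545]), 'qd': array([ 0.00095949,  0.00263367,  0.00018111, -0.00163917, -0.00013403,
        0.0003446 ,  0.00146837]), 'effort': array([ 3.83277338e-04, -6.23250175e+01,  2.46974034e-02, -3.89904106e+01,
       -6.12538448e-02,  3.97756544e-02,  1.81090377e-04]), 'tcp_pos': array([ 0.21636771, -0.58593579,  0.22175306]), 'tcp_rot': array([-3.14016882e+00,  1.23748517e-04,  3.53822116e-01]), 'ft_force': array([-0.01325231,  0.77436789,  0.26682084]), 'torque': array([0.0004667 , 0.01592615, 0.00514368]), 'grip_force': 0.0, 'width': 0.0869196843743598}
top 56.95541979115651 255.04734589282066 195.8430575932719 [ 0.531 -0.024  1.216] [0.073, -0.012, -1.582] ['image', 'fov_y', 'cx', 'cy', 'position', 'rotation']
side 55.75788362477138 258.7399414984658 192.7388845705782 [0.12  0.732 0.761] [0.937, -0.005, -2.595] ['image', 'fov_y', 'cx', 'cy', 'position', 'rotation']
wrist 65.70646984690485 256.341690686235 188.57669179972464 [ 0.278 -0.563  0.383] [-0.249, 0.002, -1.217] ['image', 'fov_y', 'cx', 'cy', 'position', 'rotation']
```

View pics/top0.png

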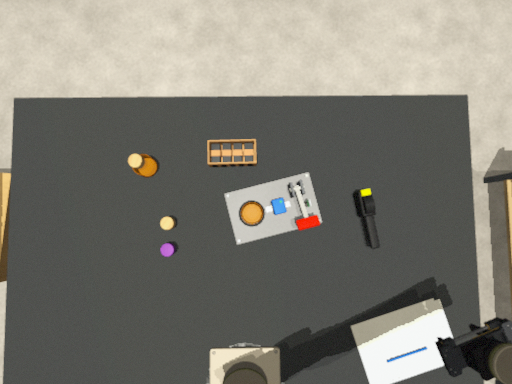

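View pics/side0.png

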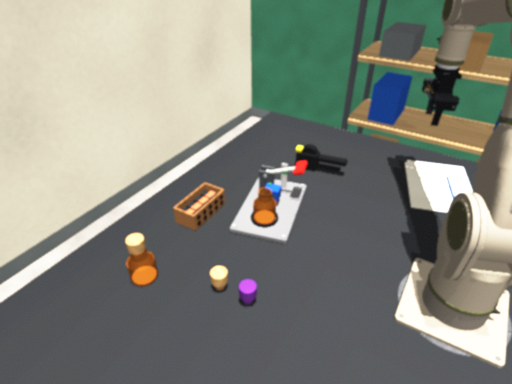

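Top view: the pale wooden loose stopper is at (167,223). Look-alikes are the purple one at (167,249) and the closed jar's stopper at (136,160). The open jar's mouth is at about (252,213), the red bar at (307,223) and the blue head at (279,206). By the description I choose the wooden one at (167,223), and will check it in a close crop.

```bash
sed -i "s/M=np.array(f\['rotation'\])/M=R.from_euler('xyz',f['rotation']).as_matrix()/; s/np.array(f\['rotation'\]).T@/R.from_euler('xyz',f['rotation']).as_matrix().T@/" h.py
cat > m.py <<'E'
from h import *
f=grab('top'); im=f['image']; hsv=cv2.cvtColor(im,cv2.COLOR_RGB2HSV)
def blobs(m,mn=30):
    n,l,s,c=cv2.connectedComponentsWithStats(m.astype(np.uint8)); return [(s[i,4],c[i].round(1)) for i in range(1,n) if s[i,4]>mn]
H,S,V=[hsv[...,i].astype(int) for i in range(3)]
def show(n,m,z):
    for a,c in blobs(m): print(n,a,c,plane(f,*c,z).round(4))
show('wood',(H>12)&(H<24)&(S>70)&(S<170)&(V>180),.056)
show('red',((H<5)|(H>175))&(S>200)&(V>120),.134)
show('blue',(H>100)&(H<118)&(S>180)&(V>120),.081)
show('amber',(H>8)&(H<20)&(S>190)&(V>90),.125)
g=((S<40)&(V>110)&(V<200)).astype(np.uint8); g[150:260,200:340]*=1
sub=np.zeros_like(g); sub[165:250,218:330]=im[165:250,218:330].max(2)>90
sub=cv2.morphologyEx(sub,cv2.MORPH_OPEN,np.ones((5,5)))
cs,_=cv2.findContours(sub,0,2); r=cv2.minAreaRect(max(cs,key=cv2.contourArea)); 
b=cv2.boxPoints(r); P=np.array([plane(f,*q,.02) for q in b]); print(b.round(1).tolist(),P.round(4).tolist(),P.mean(0))
print([np.linalg.norm(P[i]-P[i-1]).round(3) for i in range(4)],[np.degrees(np.arctan2(*(P[i]-P[i-1])[1::-1])).round(1) for i in range(4)])
E
python3 m.py
python3 -c "
import cv2;a=cv2.imread('pics/top0.png');b=cv2.imread('pics/side0.png')
cv2.imwrite('pics/c1.png',cv2.hconcat([cv2.resize(a[130:260,110:330],None,fx=2,fy=2,interpolation=2),cv2.resize(b[200:330,190:300],None,fx=2,fy=2,interpolation=2)]))"
```

```text
wood 564 [233.  152.1] [0.7624 0.0325 0.056 ]
wood 158 [134.5 160.1] [0.7386 0.3573 0.056 ]
wood 368 [  4.4 198.9] [0.6147 0.7776 0.056 ]
wood 201 [509.8 206.4] [ 0.5727 -0.8816  0.056 ]
wood 98 [251.5 212.1] [ 0.563  -0.0268  0.056 ]
wood 127 [166.4 222.5] [0.5321 0.2509 0.056 ]
red 186 [307.6 222.5] [ 0.5273 -0.1976  0.134 ]
blue 31 [410. 353.] [ 0.1162 -0.5184  0.081 ]
amber 299 [147.  166.7] [0.7052 0.2958 0.125 ]
amber 74 [254.5 208.5] [ 0.5721 -0.036   0.125 ]
[[222.60000610351562, 192.89999389648438], [309.3999938964844, 170.60000610351562], [323.29998779296875, 224.8000030517578], [236.5, 247.10000610351562]] [[0.6302, 0.0702, 0.02], [0.7034, -0.2258, 0.02], [0.5184, -0.2687, 0.02], [0.4474, 0.0245, 0.02]] [ 0.57485356 -0.09995162  0.02      ]
[np.float64(0.188), np.float64(0.305), np.float64(0.19), np.float64(0.302)] [np.float64(14.0), np.float64(-76.1), np.float64(-166.9), np.float64(103.6)]
```

View pics/c1.png

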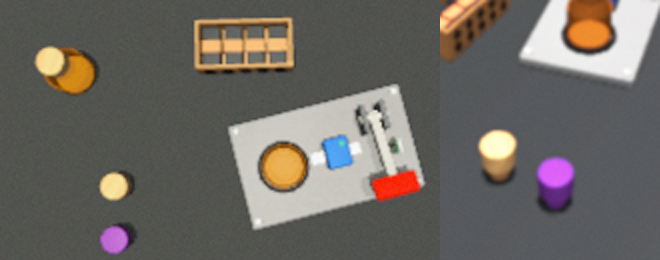

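The crop confirms it: the pale wooden stopper, its cork end down, stands free at (0.532, 0.251). The purple one stands 7 cm nearer the robot. Moving over.

send_rows --deltas '[{"x": 1,"y": -1},{"x": 1,"y": -1},{"x": 1,"y": -1},{"x": 1,"y": -1},{"x": 1,"y": -1},{"x": 1,"y": -1},{"x": 1,"y": -1},{"x": 1,"y": -1}]' --jaw 0

```text
schema error: expected keys x, y, z, rx, ry, rz
```

send_rows --deltas '[{"x": 1,"y": -1},{"x": 1,"y": -1},{"x": 1,"y": -1},{"x": 1,"y": -1},{"x": 1,"y": -1},{"x": 1,"y": -1},{"x": 1,"y": -1},{"x": 1,"y": -1}]'

```text
schema error: expected keys x, y, z, rx, ry, rz
```

send_rows --deltas '[{"x": 0.9,"y": -1,"rz": 0.07},{"x": 0.9,"y": -1,"rz": 0.07},{"x": 0.9,"y": -1,"rz": 0.07},{"x": 0.9,"y": -1,"rz": 0.07},{"x": 0.9,"y": -1,"rz": 0.07},{"x": 0.9,"y": -1,"rz": 0.07},{"x": 0.9,"y": -1,"rz": 0.07},{"x": 0.9,"y": -1,"rz": 0.07},{"x": 0.9,"y": -1,"rz": 0.07}]'

```text
schema error: expected keys x, y, z, rx, ry, rz
```

```bash
python3 - <<'E'
from h import *
o=arm.get_obs(); print(o['time'],o['tcp_pos'],o['tcp_rot'],o['joint_positions'].round(2))
f=grab('wrist','w1.png'); print(f['position'],f['rotation'],proj(f,[.532,.251,.056],True),proj(f,[.46,.25,.056],True),proj(f,o['tcp_pos'],True))
E
```

```text
0.2 [ 0.21644937 -0.5861129   0.22206881] [-3.14080269e+00  3.91202213e-05  3.53738683e-01] [ 1.19  0.33 -0.06  1.46  0.02  1.35 -0.09]
[ 0.27818355 -0.56346585  0.38365872] [-0.24849295  0.00151754 -1.21715974] (np.float64(-49.48722237838075), np.float64(-76.22608314889521)) (np.float64(-62.90225340753267), np.float64(-48.339491226359684)) (np.float64(256.5324728752707), np.float64(229.60058229641248))
```

View pics/w1.png

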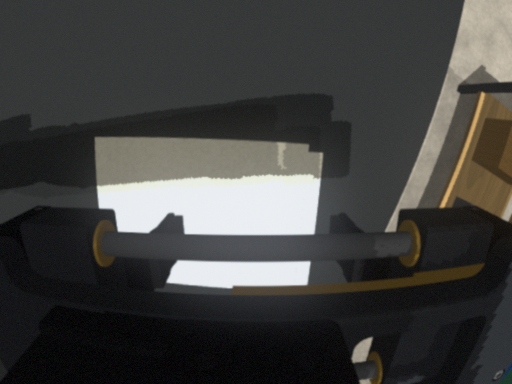

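The moves were refused because every row needs all six keys. The wrist picture still shows only the start area, with the fingers at about row 245. Resending.

send_rows --deltas '[{"x": 1,"y": -1,"z": 0,"rx": 0,"ry": 0,"rz": 0},{"x": 1,"y": -1,"z": 0,"rx": 0,"ry": 0,"rz": 0},{"x": 1,"y": -1,"z": 0,"rx": 0,"ry": 0,"rz": 0},{"x": 1,"y": -1,"z": 0,"rx": 0,"ry": 0,"rz": 0},{"x": 1,"y": -1,"z": 0,"rx": 0,"ry": 0,"rz": 0},{"x": 1,"y": -1,"z": 0,"rx": 0,"ry": 0,"rz": 0},{"x": 1,"y": -1,"z": 0,"rx": 0,"ry": 0,"rz": 0},{"x": 1,"y": -1,"z": 0,"rx": 0,"ry": 0,"rz": 0}]' --jaw 0

```text
time: 0.92
tcp_pos: [0.3384, -0.3233, 0.2231]
tcp_rot: [3.142, -0.001, 0.362]
ft_force: [-0.0, -0.6, 0.3]
width: 0.087
grip_force: 0.0
```

send_rows --deltas '[{"x": 1,"y": -1,"z": 0,"rx": 0,"ry": 0,"rz": 0},{"x": 1,"y": -1,"z": 0,"rx": 0,"ry": 0,"rz": 0},{"x": 1,"y": -1,"z": 0,"rx": 0,"ry": 0,"rz": 0},{"x": 1,"y": -1,"z": 0,"rx": 0,"ry": 0,"rz": 0},{"x": 1,"y": -1,"z": 0,"rx": 0,"ry": 0,"rz": 0},{"x": 1,"y": -1,"z": 0,"rx": 0,"ry": 0,"rz": 0},{"x": 1,"y": -1,"z": 0,"rx": 0,"ry": 0,"rz": 0},{"x": 1,"y": -1,"z": 0,"rx": 0,"ry": 0,"rz": 0}]'

```text
time: 1.58
tcp_pos: [0.4552, -0.0657, 0.223]
tcp_rot: [-3.141, -0.002, 0.362]
ft_force: [0.2, 0.7, 1.1]
width: 0.0871
grip_force: 0.0
```

send_rows --deltas '[{"x": 0.5,"y": -1,"z": 0,"rx": 0,"ry": 0,"rz": 0.07},{"x": 0.5,"y": -1,"z": 0,"rx": 0,"ry": 0,"rz": 0.07},{"x": 0.5,"y": -1,"z": 0,"rx": 0,"ry": 0,"rz": 0.07},{"x": 0.5,"y": -1,"z": 0,"rx": 0,"ry": 0,"rz": 0.07},{"x": 0.5,"y": -1,"z": 0,"rx": 0,"ry": 0,"rz": 0.07},{"x": 0.5,"y": -1,"z": 0,"rx": 0,"ry": 0,"rz": 0.07},{"x": 0.5,"y": -1,"z": 0,"rx": 0,"ry": 0,"rz": 0.07},{"x": 0.5,"y": -1,"z": 0,"rx": 0,"ry": 0,"rz": 0.07}]'

```text
time: 2.25
tcp_pos: [0.4775, 0.1506, 0.2224]
tcp_rot: [-3.141, 0.0, 0.246]
ft_force: [0.2, -0.3, 0.1]
width: 0.0869
grip_force: 0.0
```

```bash
cat > w.py <<'E'
import sys
from h import *
o=arm.get_obs(); print(o['time'],o['tcp_pos'],o['tcp_rot'],o['joint_positions'].round(2))
f=grab('wrist',sys.argv[1]); print(f['position'],f['rotation'])
for P in [.532,.251,.056],[.46,.25,.056],[.557,-.027,.125],[.527,-.198,.134],o['tcp_pos']: print(np.round(proj(f,P,True),1))
E
python3 w.py w2.png
```

```text
2.25 [0.47750397 0.15061977 0.22236517] [-3.14123971e+00  4.26480795e-04  2.46327043e-01] [ 0.38  0.13 -0.82  1.75  0.1   1.31 -1.79]
[0.54137402 0.16648017 0.38391722] [-2.48939086e-01  1.00490968e-03 -1.32463630e+00]
[180.9 105.9]
[169.2 167.7]
[445.3 156.3]
[528.8 218.2]
[256.3 229.6]
```

View pics/w2.png

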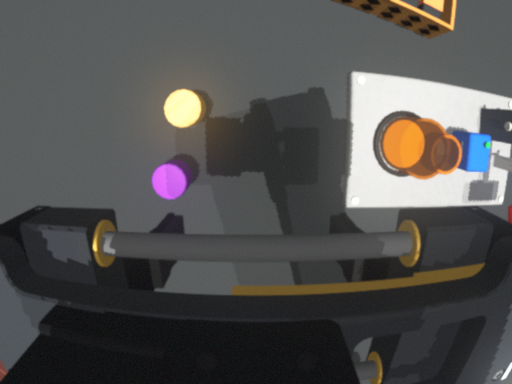

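The wrist view shows the wooden stopper's top at about (183,108), with purple at (170,181). The jar rim is at about (445,154), within 2 px of prediction. Refining both.

```bash
python3 - <<'E'
from h import *
f=viewer.grab_frame('wrist'); im=f['image'].astype(int); hsv=cv2.cvtColor(f['image'],cv2.COLOR_RGB2HSV)
for t in (110,150,190):
    m=((im[...,0]>t)&(im[...,0]>im[...,2]+40)).astype(np.uint8); m[:, 230:]=0; m[140:]=0
    cs,_=cv2.findContours(m,0,2); c=max(cs,key=cv2.contourArea); (u,v),r=cv2.minEnclosingCircle(c); M=cv2.moments(c)
    q=(M['m10']/M['m00'],M['m01']/M['m00']); print(t,u,v,r,q,plane(f,u,v,.056,True),plane(f,*q,.056,True))
o=arm.get_obs(); 
T=R.from_euler('xyz',o['tcp_rot']).as_matrix()
S=plane(f,*q,.056,True); S[2]=.027; print(((S-o['tcp_pos'])@T/.2).round(3))
E
```

```text
110 182.75839233398438 108.46308898925781 21.248491287231445 (182.37938252223964, 108.11708529565672) [0.53010146 0.24652915 0.056     ] [0.53039394 0.24704706 0.056     ]
150 180.60162353515625 107.62601470947266 19.913066864013672 (180.71719390743993, 107.93204452255418) [0.53052549 0.24919381 0.056     ] [0.53021582 0.24898464 0.056     ]
190 180.9699249267578 108.04511260986328 19.366256713867188 (180.78330263965623, 107.96869244935543) [0.53014955 0.24866817 0.056     ] [0.53019071 0.24890006 0.056     ]
[ 0.375 -0.426  0.976]
```

send_rows --deltas '[{"x": 0.375,"y": -0.426,"z": 0.3,"rx": 0,"ry": 0,"rz": 0},{"x": 0.375,"y": -0.426,"z": 0.5,"rx": 0,"ry": 0,"rz": 0},{"x": 0.375,"y": -0.426,"z": 0.5,"rx": 0,"ry": 0,"rz": 0},{"x": 0.375,"y": -0.426,"z": 0.5,"rx": 0,"ry": 0,"rz": 0},{"x": 0.375,"y": -0.426,"z": 0.65,"rx": 0,"ry": 0,"rz": 0},{"x": 0.375,"y": -0.426,"z": 0.8,"rx": 0,"ry": 0,"rz": 0},{"x": 0.375,"y": -0.426,"z": 0.9,"rx": 0,"ry": 0,"rz": 0},{"x": 0.375,"y": -0.426,"z": 0.975,"rx": 0,"ry": 0,"rz": 0},{"x": 0.375,"y": -0.426,"z": 0.975,"rx": 0,"ry": 0,"rz": 0},{"x": 0.375,"y": -0.426,"z": 0.975,"rx": 0,"ry": 0,"rz": 0}]'

```text
time: 3.18
tcp_pos: [0.5303, 0.2495, 0.0277]
tcp_rot: [3.141, 0.0, 0.242]
ft_force: [0.1, 0.5, 0.5]
width: 0.0868
grip_force: 0.0
```

send_rows --deltas '[{"x": 0,"y": 0,"z": 0,"rx": 0,"ry": 0,"rz": 0},{"x": 0,"y": 0,"z": 0,"rx": 0,"ry": 0,"rz": 0},{"x": 0,"y": 0,"z": 0,"rx": 0,"ry": 0,"rz": 0},{"x": 0,"y": 0,"z": 0,"rx": 0,"ry": 0,"rz": 0},{"x": 0,"y": 0,"z": 0,"rx": 0,"ry": 0,"rz": 0},{"x": 0,"y": 0,"z": 0,"rx": 0,"ry": 0,"rz": 0},{"x": 0,"y": 0,"z": 0,"rx": 0,"ry": 0,"rz": 0},{"x": 0,"y": 0,"z": 0,"rx": 0,"ry": 0,"rz": 0},{"x": 0,"y": 0,"z": 0,"rx": 0,"ry": 0,"rz": 0},{"x": 0,"y": 0,"z": 0,"rx": 0,"ry": 0,"rz": 0}]' --jaw 255 --newtons 20

```text
time: 4.02
tcp_pos: [0.53, 0.2505, 0.0276]
tcp_rot: [3.141, -0.0, 0.244]
ft_force: [0.2, 0.5, 0.3]
width: 0.0432
grip_force: 20.0
```

send_rows --deltas '[{"x": 0,"y": 0,"z": -0.15,"rx": 0,"ry": 0,"rz": 0},{"x": 0,"y": 0,"z": -0.35,"rx": 0,"ry": 0,"rz": 0},{"x": 0,"y": 0,"z": -0.55,"rx": 0,"ry": 0,"rz": 0},{"x": 0,"y": 0,"z": -0.75,"rx": 0,"ry": 0,"rz": 0},{"x": -0.05,"y": 0.1,"z": -0.9,"rx": 0,"ry": 0,"rz": 0},{"x": -0.1,"y": 0.3,"z": -1,"rx": 0,"ry": 0,"rz": 0},{"x": -0.15,"y": 0.5,"z": -1,"rx": 0,"ry": 0,"rz": 0},{"x": -0.2,"y": 0.7,"z": -1,"rx": 0,"ry": 0,"rz": 0},{"x": -0.28,"y": 0.85,"z": -1,"rx": 0,"ry": 0,"rz": 0},{"x": -0.28,"y": 0.85,"z": -1,"rx": 0,"ry": 0,"rz": 0}]'

```text
time: 4.85
tcp_pos: [0.5164, 0.0633, 0.2272]
tcp_rot: [3.138, 0.002, 0.234]
ft_force: [0.7, -1.0, -0.6]
width: 0.0434
grip_force: 20.0
```

send_rows --deltas '[{"x": -0.1,"y": 0.18,"z": 0,"rx": 0,"ry": 0,"rz": 0},{"x": -0.2,"y": 0.36,"z": 0,"rx": 0,"ry": 0,"rz": 0},{"x": -0.28,"y": 0.53,"z": 0,"rx": 0,"ry": 0,"rz": 0},{"x": -0.28,"y": 0.53,"z": 0,"rx": 0,"ry": 0,"rz": 0},{"x": -0.28,"y": 0.53,"z": 0,"rx": 0,"ry": 0,"rz": 0},{"x": -0.28,"y": 0.53,"z": 0,"rx": 0,"ry": 0,"rz": 0}]'

```text
time: 5.35
tcp_pos: [0.4879, -0.0437, 0.2276]
tcp_rot: [-3.141, -0.0, 0.244]
ft_force: [0.1, 0.7, -0.9]
width: 0.0432
grip_force: 20.0
```

```bash
python3 w.py w3.png
```

```text
5.35 [ 0.48787554 -0.04373281  0.22759126] [-3.14146778e+00 -1.86872361e-04  2.44011896e-01] [ 0.68  0.08 -0.71  1.77  0.05  1.31 -1.37]
[ 0.55168755 -0.02800328  0.38919417] [-2.48308890e-01  7.61418167e-04 -1.32693096e+00]
[48.1 91.2]
[ 42.  143.9]
[256.9 108.7]
[418.1 188.9]
[256.3 229.6]
```

View pics/w3.png

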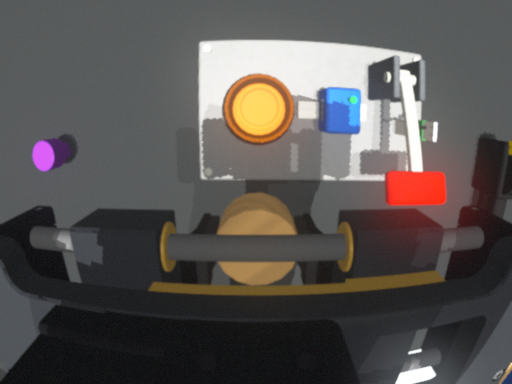

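Wrist view: the jar mouth is at about (259,107), directly below the camera. The red bar's top is at (416,187) and the stopper sits square in the fingers. Refining the mouth.

```bash
python3 - <<'E'
from h import *
f=viewer.grab_frame('wrist'); im=f['image']; hsv=cv2.cvtColor(im,cv2.COLOR_RGB2HSV).astype(int)
g=im[...,1].astype(int)
print('row107',g[107,215:305:2].tolist()); print('col259',g[66:150:2,259].tolist())
c=cv2.HoughCircles(cv2.medianBlur(im[60:155,205:310,1].copy(),3),cv2.HOUGH_GRADIENT,1,3,param1=80,param2=12,minRadius=17,maxRadius=40)
print((c[0][:10]+[205,60,0]).round(1).tolist())
m=(((hsv[...,0]<4)|(hsv[...,0]>176))&(hsv[...,1]>200)&(hsv[...,2]>200)).astype(np.uint8)
r=cv2.minAreaRect(max(cv2.findContours(m,0,2)[0],key=cv2.contourArea)); print(r,plane(f,*r[0],.134,True))
o=arm.get_obs();T=R.from_euler('xyz',o['tcp_rot']).as_matrix()
for u,v in [(256.9,108.7),(259,107)]:
    S=plane(f,u,v,.125,True); print(S,((S-o['tcp_pos'])@T/.2).round(3))
E
python3 -c "
import cv2;a=cv2.imread('pics/w3.png');cv2.imwrite('pics/c2.png',cv2.resize(a[60:155,205:310],None,fx=5,fy=5,interpolation=0))"
```

```text
row107 [223, 224, 224, 217, 124, 114, 128, 103, 89, 151, 205, 209, 217, 202, 217, 218, 219, 218, 218, 219, 219, 218, 218, 217, 217, 218, 217, 218, 217, 216, 214, 208, 194, 210, 202, 146, 92, 90, 115, 120, 122, 129, 207, 235, 233]
col259 [243, 243, 242, 236, 145, 132, 106, 95, 105, 185, 214, 196, 204, 215, 217, 218, 219, 218, 218, 218, 217, 218, 219, 219, 218, 217, 218, 217, 217, 215, 205, 216, 205, 206, 178, 91, 96, 119, 95, 67, 107, 109]
[[261.5, 110.5, 33.8], [259.5, 107.5, 30.3], [255.5, 113.5, 31.5], [255.5, 110.5, 29.4], [252.5, 112.5, 26.1], [251.5, 104.5, 28.3], [256.5, 118.5, 27.2], [259.5, 102.5, 29.3], [264.5, 114.5, 26.1], [266.5, 103.5, 35.0]]
((417.0, 188.5), (31.0, 56.0), 90.0) [ 0.52743157 -0.19581113  0.134     ]
[ 0.55708085 -0.02616811  0.125     ] [0.355 0.004 0.513]
[ 0.5589965 -0.0275886  0.125    ] [0.362 0.013 0.513]
```

View pics/c2.png

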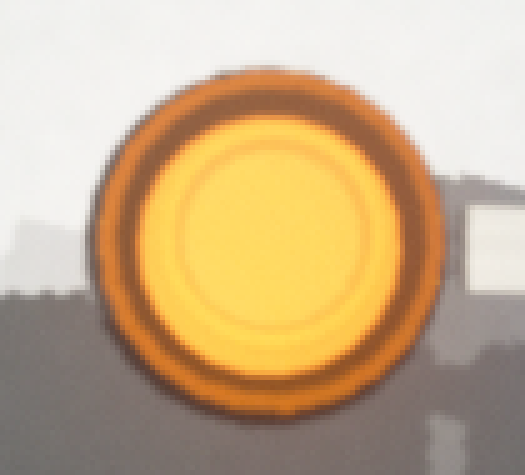

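The crop shows the faint inner rim circle, centred at about (259,107). Moving over it, then lowering.

send_rows --deltas '[{"x": 0.12,"y": 0.004,"z": 0,"rx": 0,"ry": 0,"rz": 0},{"x": 0.25,"y": 0.01,"z": 0,"rx": 0,"ry": 0,"rz": 0},{"x": 0.362,"y": 0.013,"z": 0.1,"rx": 0,"ry": 0,"rz": 0},{"x": 0.362,"y": 0.013,"z": 0.2,"rx": 0,"ry": 0,"rz": 0},{"x": 0.362,"y": 0.013,"z": 0.32,"rx": 0,"ry": 0,"rz": 0},{"x": 0.362,"y": 0.013,"z": 0.32,"rx": 0,"ry": 0,"rz": 0},{"x": 0.362,"y": 0.013,"z": 0.32,"rx": 0,"ry": 0,"rz": 0},{"x": 0.362,"y": 0.013,"z": 0.32,"rx": 0,"ry": 0,"rz": 0}]'

```text
time: 6.12
tcp_pos: [0.5593, -0.0286, 0.1649]
tcp_rot: [3.141, -0.001, 0.245]
ft_force: [-0.4, 0.0, 0.2]
width: 0.0431
grip_force: 20.0
```

send_rows --deltas '[{"x": 0,"y": 0,"z": 0.03,"rx": 0,"ry": 0,"rz": 0},{"x": 0,"y": 0,"z": 0.05,"rx": 0,"ry": 0,"rz": 0},{"x": 0,"y": 0,"z": 0.07,"rx": 0,"ry": 0,"rz": 0},{"x": 0,"y": 0,"z": 0.09,"rx": 0,"ry": 0,"rz": 0},{"x": 0,"y": 0,"z": 0.1,"rx": 0,"ry": 0,"rz": 0},{"x": 0,"y": 0,"z": 0.1,"rx": 0,"ry": 0,"rz": 0}]'

```text
time: 6.62
tcp_pos: [0.5585, -0.0294, 0.143]
tcp_rot: [-3.141, 0.001, 0.244]
ft_force: [-1.0, -0.1, -0.2]
width: 0.0434
grip_force: 20.0
```

send_rows --deltas '[{"x": 0,"y": 0,"z": 0.015,"rx": 0,"ry": 0,"rz": 0},{"x": 0,"y": 0,"z": 0.03,"rx": 0,"ry": 0,"rz": 0},{"x": 0,"y": 0,"z": 0.045,"rx": 0,"ry": 0,"rz": 0},{"x": 0,"y": 0,"z": 0.055,"rx": 0,"ry": 0,"rz": 0},{"x": 0,"y": 0,"z": 0.06,"rx": 0,"ry": 0,"rz": 0},{"x": 0,"y": 0,"z": 0.06,"rx": 0,"ry": 0,"rz": 0},{"x": 0,"y": 0,"z": 0.06,"rx": 0,"ry": 0,"rz": 0}]'

```text
time: 7.2
tcp_pos: [0.5588, -0.0294, 0.1316]
tcp_rot: [3.142, -0.0, 0.244]
ft_force: [-1.3, -0.0, -0.4]
width: 0.0434
grip_force: 20.0
```

send_rows --deltas '[{"x": 0,"y": 0,"z": 0.005,"rx": 0,"ry": 0,"rz": 0},{"x": 0,"y": 0,"z": 0.01,"rx": 0,"ry": 0,"rz": 0},{"x": 0,"y": 0,"z": 0.01,"rx": 0,"ry": 0,"rz": 0},{"x": 0,"y": 0,"z": 0.01,"rx": 0,"ry": 0,"rz": 0}]'

```text
time: 7.53
tcp_pos: [0.5592, -0.0293, 0.1305]
tcp_rot: [3.141, -0.001, 0.244]
ft_force: [-2.3, 0.3, 7.4]
width: 0.0434
grip_force: 20.0
```

Contact at 7.4 N at the expected height: it is seated. Release and lift.

send_rows --deltas '[{"x": 0,"y": 0,"z": -0.007,"rx": 0,"ry": 0,"rz": 0},{"x": 0,"y": 0,"z": -0.007,"rx": 0,"ry": 0,"rz": 0},{"x": 0,"y": 0,"z": -0.007,"rx": 0,"ry": 0,"rz": 0},{"x": 0,"y": 0,"z": -0.007,"rx": 0,"ry": 0,"rz": 0},{"x": 0,"y": 0,"z": -0.007,"rx": 0,"ry": 0,"rz": 0},{"x": 0,"y": 0,"z": -0.007,"rx": 0,"ry": 0,"rz": 0}]' --jaw 0

```text
time: 8.03
tcp_pos: [0.5587, -0.0294, 0.1308]
tcp_rot: [3.142, 0.0, 0.244]
ft_force: [0.4, 0.4, 0.2]
width: 0.0756
grip_force: 0.0
```

send_rows --deltas '[{"x": 0,"y": 0,"z": -0.1,"rx": 0,"ry": 0,"rz": 0},{"x": 0,"y": 0,"z": -0.25,"rx": 0,"ry": 0,"rz": 0},{"x": 0,"y": 0,"z": -0.4,"rx": 0,"ry": 0,"rz": 0},{"x": -0.1,"y": 0,"z": -0.5,"rx": 0,"ry": 0,"rz": 0},{"x": -0.25,"y": 0,"z": -0.5,"rx": 0,"ry": 0,"rz": 0},{"x": -0.4,"y": 0,"z": -0.5,"rx": 0,"ry": 0,"rz": 0},{"x": -0.4,"y": 0,"z": -0.5,"rx": 0,"ry": 0,"rz": 0},{"x": -0.4,"y": 0,"z": -0.5,"rx": 0,"ry": 0,"rz": 0}]'

```text
time: 8.7
tcp_pos: [0.4804, -0.0495, 0.2313]
tcp_rot: [3.139, -0.0, 0.242]
ft_force: [1.2, 0.2, 0.4]
width: 0.087
grip_force: 0.0
```

```bash
python3 w.py w4.png; python3 - <<'E'
from h import *
f=grab('side','s4.png'); print(proj(f,[.559,-.028,.159]),proj(f,[.559,-.028,.125]))
a=cv2.imread('pics/w4.png'); b=cv2.imread('pics/s4.png')[150:250,215:325]
cv2.imwrite('pics/c4.png',cv2.hconcat([a[:288,:480],cv2.resize(b,(317,288),interpolation=2)]))
E
```

```text
8.7 [ 0.48035126 -0.04952499  0.23133288] [ 3.13937755e+00 -1.92245018e-04  2.42179342e-01] [ 0.71  0.06 -0.72  1.78  0.04  1.32 -1.35]
[ 0.54409762 -0.03354836  0.39295116] [-0.24831329 -0.00156557 -1.32880546]
[47.1 85.8]
[ 40.7 138. ]
[252.2  99.1]
[413.8 179. ]
[256.3 229.6]
(np.float64(264.742810203824), np.float64(180.93629097564855)) (np.float64(264.5794583128456), np.float64(190.3310017510358))
```

View pics/c4.png

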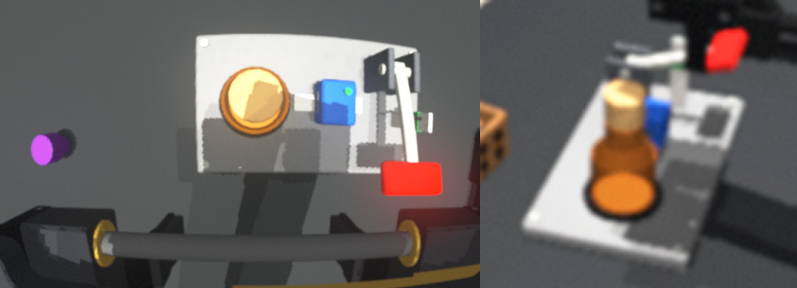

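The stopper is square and fully down in the neck, its top at row 181 in the side view, as computed. The red bar is at (412,180), as predicted. Next I close the fingers and go above the bar.

send_rows --deltas '[{"x": 0,"y": 0.15,"z": 0,"rx": 0,"ry": 0,"rz": 0},{"x": 0,"y": 0.32,"z": 0,"rx": 0,"ry": 0,"rz": 0},{"x": 0.008,"y": 0.5,"z": 0,"rx": 0,"ry": 0,"rz": 0},{"x": 0.008,"y": 0.65,"z": 0,"rx": 0,"ry": 0,"rz": 0},{"x": 0.008,"y": 0.775,"z": 0,"rx": 0,"ry": 0,"rz": 0},{"x": 0.008,"y": 0.775,"z": 0.1,"rx": 0,"ry": 0,"rz": 0},{"x": 0.008,"y": 0.775,"z": 0.2,"rx": 0,"ry": 0,"rz": 0},{"x": 0.008,"y": 0.775,"z": 0.3,"rx": 0,"ry": 0,"rz": 0},{"x": 0.008,"y": 0.775,"z": 0.355,"rx": 0,"ry": 0,"rz": 0},{"x": 0.008,"y": 0.775,"z": 0.355,"rx": 0,"ry": 0,"rz": 0},{"x": 0.008,"y": 0.775,"z": 0.355,"rx": 0,"ry": 0,"rz": 0},{"x": 0.008,"y": 0.775,"z": 0.355,"rx": 0,"ry": 0,"rz": 0}]' --jaw 255 --newtons 20

```text
time: 9.8
tcp_pos: [0.521, -0.1986, 0.161]
tcp_rot: [3.141, -0.001, 0.244]
ft_force: [0.3, -0.3, -0.4]
width: 0.0148
grip_force: 0.0
```

send_rows --deltas '[{"x": 0,"y": 0,"z": 0.03,"rx": 0,"ry": 0,"rz": 0},{"x": 0,"y": 0,"z": 0.06,"rx": 0,"ry": 0,"rz": 0},{"x": 0,"y": 0,"z": 0.09,"rx": 0,"ry": 0,"rz": 0},{"x": 0,"y": 0,"z": 0.12,"rx": 0,"ry": 0,"rz": 0},{"x": 0,"y": 0,"z": 0.15,"rx": 0,"ry": 0,"rz": 0},{"x": 0,"y": 0,"z": 0.15,"rx": 0,"ry": 0,"rz": 0}]'

```text
time: 10.3
tcp_pos: [0.5193, -0.1993, 0.129]
tcp_rot: [3.141, 0.002, 0.243]
ft_force: [-2.1, -0.6, 5.6]
width: 0.0004
grip_force: 3.2
```

send_rows --deltas '[{"x": 0,"y": 0,"z": 0.03,"rx": 0,"ry": 0,"rz": 0},{"x": 0,"y": 0,"z": 0.06,"rx": 0,"ry": 0,"rz": 0},{"x": 0,"y": 0,"z": 0.09,"rx": 0,"ry": 0,"rz": 0},{"x": 0,"y": 0,"z": 0.12,"rx": 0,"ry": 0,"rz": 0},{"x": 0,"y": 0,"z": 0.145,"rx": 0,"ry": 0,"rz": 0},{"x": 0,"y": 0,"z": 0.165,"rx": 0,"ry": 0,"rz": 0},{"x": 0,"y": 0,"z": 0.175,"rx": 0,"ry": 0,"rz": 0},{"x": 0,"y": 0,"z": 0.175,"rx": 0,"ry": 0,"rz": 0},{"x": 0,"y": 0,"z": 0.175,"rx": 0,"ry": 0,"rz": 0}]'

```text
time: 11.05
tcp_pos: [0.5194, -0.1996, 0.0953]
tcp_rot: [3.141, 0.002, 0.243]
ft_force: [-5.4, -1.9, 9.3]
width: 0.0004
grip_force: 4.6
```

```bash
python3 - <<'E'
from h import *
o=arm.get_obs(); print(o['time'],o['tcp_pos'],o['ft_force'])
w=grab('wrist'); f=grab('side'); g=grab('top')
for q in (w,f,g): print(proj(q,[.518,-.2,.093],q is w))
b=lambda i,s:cv2.resize(cv2.cvtColor(i,cv2.COLOR_RGB2BGR),s,interpolation=2)
cv2.imwrite('pics/c5.png',cv2.hconcat([b(w['image'][:260,:440],(440,260)),b(f['image'][140:240,220:330],(286,260))]))
E
```

```text
11.05 [ 0.51942889 -0.19955388  0.09525509] [-5.40689107 -1.88301323  9.2847582 ]
(np.float64(256.48529664015524), np.float64(230.43776143428497))
(np.float64(301.4424348011736), np.float64(176.0536731668095))
(np.float64(306.33696836652103), np.float64(225.4101110771956))
```

View pics/c5.png

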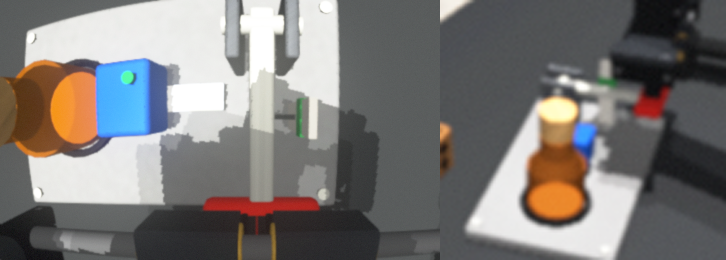

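The arm is nearly level: the tip is 2 mm high and the black tick is at the green mark, about (297,117). A small trim follows.

send_rows --deltas '[{"x": 0,"y": 0,"z": 0.006,"rx": 0,"ry": 0,"rz": 0},{"x": 0,"y": 0,"z": 0.011,"rx": 0,"ry": 0,"rz": 0},{"x": 0,"y": 0,"z": 0.011,"rx": 0,"ry": 0,"rz": 0},{"x": 0,"y": 0,"z": 0.011,"rx": 0,"ry": 0,"rz": 0},{"x": 0,"y": 0,"z": 0.011,"rx": 0,"ry": 0,"rz": 0},{"x": 0,"y": 0,"z": 0.011,"rx": 0,"ry": 0,"rz": 0}]'

```text
time: 11.7
tcp_pos: [0.5195, -0.1996, 0.0933]
tcp_rot: [3.141, 0.001, 0.243]
ft_force: [-6.8, -1.4, 10.4]
width: 0.0004
grip_force: 5.0
```

send_rows --deltas '[{"x": 0,"y": 0,"z": 0,"rx": 0,"ry": 0,"rz": 0},{"x": 0,"y": 0,"z": 0,"rx": 0,"ry": 0,"rz": 0},{"x": 0,"y": 0,"z": 0,"rx": 0,"ry": 0,"rz": 0},{"x": 0,"y": 0,"z": 0,"rx": 0,"ry": 0,"rz": 0},{"x": 0,"y": 0,"z": 0,"rx": 0,"ry": 0,"rz": 0},{"x": 0,"y": 0,"z": 0,"rx": 0,"ry": 0,"rz": 0},{"x": 0,"y": 0,"z": 0,"rx": 0,"ry": 0,"rz": 0},{"x": 0,"y": 0,"z": 0,"rx": 0,"ry": 0,"rz": 0},{"x": 0,"y": 0,"z": 0,"rx": 0,"ry": 0,"rz": 0},{"x": 0,"y": 0,"z": 0,"rx": 0,"ry": 0,"rz": 0},{"x": 0,"y": 0,"z": 0,"rx": 0,"ry": 0,"rz": 0},{"x": 0,"y": 0,"z": 0,"rx": 0,"ry": 0,"rz": 0}]'

```text
time: 12.7
tcp_pos: [0.5196, -0.1995, 0.0934]
tcp_rot: [3.141, 0.001, 0.243]
ft_force: [-6.1, -1.8, 9.9]
width: 0.0007
grip_force: 5.0
```

Level and steady: 0.0934 m at about 10 N. Handing in.

```bash
python3 -c "
from workcell import arm
print(arm.sign_off())"
```

```text
the job is handed in; nothing more can be done
None
```

The wooden-headed stopper is fully down in the amber jar and let go, and I handed the job in at 12.7 s with the closed fingers holding the red handle level (bar top at 93 mm, about 10 N).

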